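# Seat the drive collar on the sanding head

## Task

On the small bench sanding head, pull the black knob of the lock slide out to its stop, then turn the knurled collar on the spindle until its hidden keyway drops over the drive pin inside, and push it fully home onto the deck. A spring inside lifts the collar again if you let go, so finish while the gripper is still holding it pushed home, with the lock slide left out. Keep the collar on its spindle and leave the other things on the bench where they are.

Things in the scene. Friction and masses are not known exactly. Their poses are not given: they have to be found in the camera images.
- head: Fixed grey cast sanding head, new place and yaw each time. Origin: under its spindle, at bench level. Axes: z up, y the way the lock slide pulls out, +x the motor side. Its flat top (deck) is 45 mm above the bench, x -80 to +80, y -110 to +120 mm. The motor, a cylinder 72 mm across lying along y at x = 118 mm, tops out 78 mm above the bench.
- spindle_seat (a point): Point on the deck where the spindle's axis meets it, 45 mm above the bench; axes as the head's. The collar is home when its underside lies flat on the deck here.
- spindle_tip (a point): Top of the upright steel spindle, 16 mm thick, 60 mm tall above the deck, 2 mm proud of the collar's top at the start; it shows 14 mm above the collar when that is home. Out of sight inside the collar a level pin 6 mm thick crosses the spindle, at an angle not told and different each time.
- collar_mid (a point): Centre of the knurled aluminium collar (on its axis, half-way up; z up): a ring 48 mm across, 46 mm tall, 0.12 to 0.25 kg, with 1.5 mm play on the spindle. 35 mm above the deck at the start, 33 mm pressed down on the pin, 23 mm when home. Grip it across from above, fingertips ending 15 mm or more above its underside, to clear deck and slide when home.
- collar_base (a point): Centre of the collar's underside, 12 mm above the deck at the start, 0 when home. One hidden keyway 11 mm wide crosses the bore along the collar's x; it goes over the pin when within 0.16 rad. Turning clockwise seen from above finds it after 0.45 to 1.75 rad (anticlockwise 1.39 to 2.69). A spring inside pushes up, 4 N at the start, 9 N at home, and lifts it if released.
- lock_knob (a point): Point on the axis of the black upright round knob of the lock slide, 16 mm across, 32 mm above the deck; its top is 44 mm and its lower end 12 mm above the deck. It stands on a flat steel slide 60 mm wide, upper face 8 mm above the deck. Slide fully in: 85 mm from the spindle axis along the head's +y; pulling moves it straight along the head's +y.
- lock_slide (a joint): Travel of the lock slide in m: 0 fully in (its steel fork then lies under the collar and keeps it from going down more than 4 mm), 0.034 pulled out to the stop, fork clear of the collar. Starts between 0 and 0.006. Pulling takes about 7 to 9 N (a light return spring plus a friction catch); the catch keeps it where it is left.
- drum_small_mid (a point): Bystander: centre of a small reddish-brown sanding drum standing upright, 38 mm diameter, 60 mm tall, near the head.
- drum_large_mid (a point): Bystander: centre of a large sanding drum standing upright, 60 mm diameter, 90 mm tall.
- washer_mid (a point): Bystander: centre of a loose thick steel washer, 30 mm diameter, 8 mm thick, lying on the deck of the head.
- offcut_mid (a point): Bystander: centre of a light wood offcut, 45 x 90 x 30 mm tall, near the head.
- screwdriver_grip (a point): Bystander: handle of a screwdriver lying beside the head.
- wrench_grip (a point): Bystander: shank of a wrench lying beside the head.
- glue_mid (a point): Bystander: centre of a white glue bottle standing upright, 56 mm diameter, 150 mm tall.
There are look-alikes about, which are no part of the job. Of the things shaped like the part that bears collar_mid, the aluminium one is meant.

How it is judged:
On the way, in this order (a step that is already met when the one before it is completed fails the run):
1. the lock slide is pulled out to its stop (value of joint lock_slide above 0.031 m), for 0.2 s.
2. the collar has dropped over the pin and is pushed home, the slide still out (z of collar_mid in the frame of spindle_seat below 0.0255 m and horizontal distance between collar_mid and spindle_seat below 0.004 m and angle between collar_mid's own z axis and vertical below 0.1 rad and value of joint lock_slide above 0.028 m), for 0.3 s.
At the end, for the whole second after the job is handed in: The collar is held home by the gripper: its centre less than 25.5 mm above the deck (23 mm is flat on the deck), within 4 mm of the spindle axis and within 0.1 rad of upright, the fingers bearing on it with more than 2 N; the lock slide is still out, by more than 28 mm (all of step 2 and contact force between the fingers and collar above 2 N); the arm keeps its last pose, push and grip.
It fails at once if the collar is lifted off the spindle (its centre more than 70 mm above the deck) (z of collar_mid in the frame of spindle_seat above 0.07 m).
It fails at once if a bystander (drum, washer, offcut, screwdriver, wrench, glue bottle) is moved by more than 30 mm (distance of any of drum_small_mid, drum_large_mid, washer_mid, offcut_mid, screwdriver_grip, wrench_grip, glue_mid from where it was at the start of the episode above 0.03 m).
It also fails if it takes over 48 s, if anything falls off the work surface, if the arm or the gripper's body presses on something with over 40 N, if the wrist force passes 120 N, or if a joint passes its speed limit or range.

## Robot

A 7-joint arm with a two-finger parallel gripper is mounted at the origin on the work surface. World frame = base frame: x ahead of the robot, y to its left, z up, the work surface at z = 0. Lengths are in m, angles in rad, forces in N, time in s.
With the tool pointing down it reaches from about 0.425 to 0.95 m from the base axis. Payload 4.7 kg.
Tool frame: the origin (TCP) lies on the centre line of the jaws, within the pads' length; the fingertips stand ahead of it and the grasp point (between the pads) lies 2 mm behind it (robot.finger_overhang is the z of the fingertips in the tool frame, in m); z points along the fingers, y is the direction in which the jaws open and shut (so a half turn about z gives the same grasp; the last joint's range is limited). The gripper opens to 85 mm and grips with 20 to 120 N. Pads are 22 mm wide; open, the fingers measure 114 mm over their backs; the gripper's body (76 mm by 85 mm) begins 54 mm behind the grasp point. The pads swing forward as they close: fully open they stand 13 mm farther back than shut.
Start: joints at [1.246, 0.469, -0.049, 1.532, 0.024, 1.141, -0.082], TCP at [0.197, -0.646, 0.248] pointing down, gripper open.
Joint ranges: [-2.59, 2.59], [-0.33, 1.99], [-1.39, 1.29], [0.1, 2.45], [-1.04, 4.18], [0.21, 1.99], [-2.66, 2.66]. Speed limits (rad/s): [2.57, 2.57, 3.14, 3.14, 3.14, 3.14, 3.14].

## Interface

Orientations are given as a rotation vector (axis times angle).
In Python, from rig import robot gives the robot as it stands. The module is installed in compiled form; this text tells all that it offers.
- The arm moves only by the shell command python3 -m creep 'ROWS' [FORCE]. ROWS is a JSON object of lists of equal length, an entry for each row: "rotation": the turn, a rotation vector about the tool's x, y, z in rad, a list of three; "slide": the shift along the tool's x, y, z in mm, a list of three; "hand": the closure in counts, from 0 (fully open) to 255 (shut). A call has 1 to 10 rows; each row is the pose to reach, as a shift and turn from the pose measured when the call began, along the tool's axes at that moment; what a row does not reach only later rows make up. A row lasts 1/12 s, in which the tool goes at most 41.7 mm and 7.16 degrees, less where a joint would pass 70% of its speed; a pose out of reach is approached as far as the arm can. A call with a gripper value outside its range is refused whole. The fingers move at their own pace and stop on an object; FORCE is the grip in N (left out, the last holds). Time passes only in rows, so rows that repeat a pose let the fingers close. It gives the time, the measured TCP pose, the force and the opening at its end, in the units of the state.
- robot.sense(): the state, without advancing time (a new reading comes with each control period).
- robot.snapshot(name): name is "side" or "top"; returns a dict with "frame" (480x640x3 uint8, red, green, blue), "fov_y" (degrees; the focal length in pixels is half the picture's height over the tangent of half this angle, whatever the lens; pixels are square), "cx", "cy" (the principal point, pixels), "xyz" and "attitude" of the camera in the world. Camera axes: x right, y up, looking along -z (the intrinsics and any distortion apply to the point x, -y, -z); pixel columns grow to the right and rows downward; lengths in m; the calibration is good to about 2 mm. A picture is of the moment at which its call begins. There is no depth.
- robot.close_job(): hands the job in, once; it reports no verdict.
The state is a dict: "time": time; "joint_positions": joint angles; "dq": joint speeds; "tau": joint torques, N m; "position": TCP position; "tool_rot": TCP orientation; "force": force on the tool from outside, world axes, zero at the start; "ft_torque": the same for the moment, N m; "finger_gap": opening from 0.0 (shut) to 1.0 (fully open).
Only numpy, scipy, OpenCV 4.12 (cv2) and the standard library are available. Lean on these libraries where they do the work, as an engineer would, in place of code of your own. Each camera call takes 0.05 s, during which the arm holds its last target.

## Working session

There is one attempt and no reset: what is moved stays moved. The work goes in short steps, Python scripts to look and compute and a shell command to move; the robot and the scene stay as the last step left them, time stands still between calls to the robot, and variables do not carry over. Pictures are saved under pics/ and viewed, and the job is handed in when it is done.

```bash
mkdir -p pics; python3 - <<'E'
from rig import robot
import cv2,numpy as np,json
s=robot.sense();print({k:np.round(v,3).tolist() for k,v in s.items()}, robot.finger_overhang)
for n in("side","top"):
    d=robot.snapshot(n);cv2.imwrite(f"pics/{n}0.png",d["frame"][:,:,::-1])
    print(n,{k:(np.array(v).tolist()) for k,v in d.items() if k!="frame"})
E
```

```text
{'time': 0.0, 'joint_positions': [1.246, 0.469, -0.049, 1.534, 0.024, 1.141, -0.082], 'dq': [-0.001, 0.0, -0.0, 0.0, 0.0, 0.001, 0.0], 'tau': [-0.0, -51.031, -0.046, -23.771, 0.011, 0.008, 0.0], 'position': [0.197, -0.645, 0.247], 'tool_rot': [-3.105, -0.463, 0.001], 'force': [0.056, 0.544, -0.309], 'ft_torque': [-0.005, 0.018, 0.042], 'finger_gap': 1.0} 0.017
side {'fov_y': 50.47987872899218, 'cx': 315.82173838079495, 'cy': 232.65433479796465, 'xyz': [0.3636853901349368, 0.8060713164375043, 0.8661610727413057], 'attitude': [0.15008058750451936, -1.2036074018222958, -2.7075930552058023]}
top {'fov_y': 49.41704168262392, 'cx': 310.7502448008789, 'cy': 243.54970717524694, 'xyz': [0.4469603279226867, -0.02418947393620741, 1.4721507327967727], 'attitude': [0.024964134730361177, -0.05344832094267254, -1.5443517926694863]}
```

View pics/side0.png

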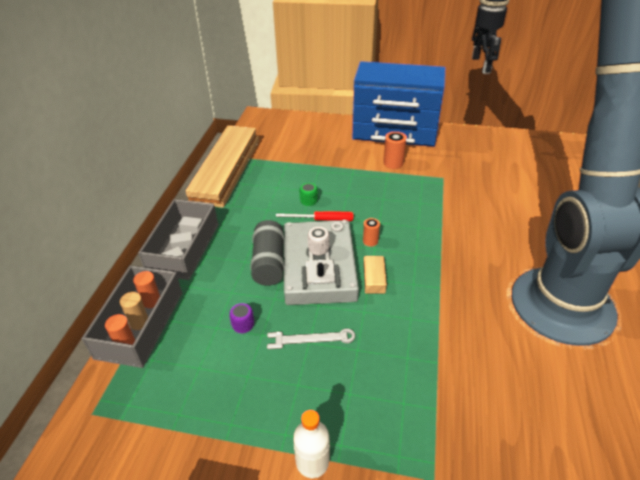

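View pics/top0.png

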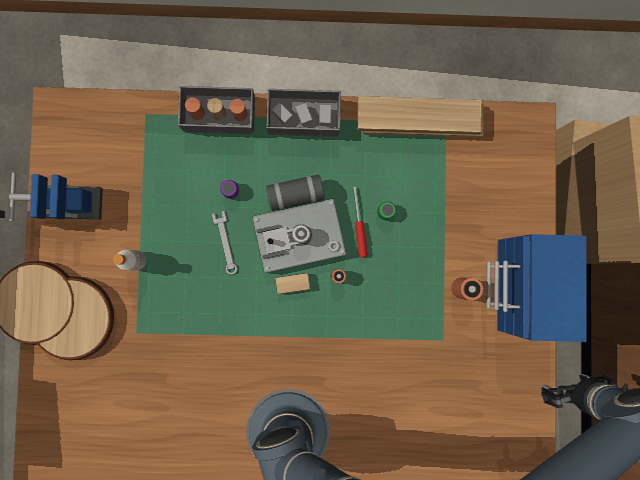

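Collar candidates: the aluminium one on the head (top ≈(301,234), side ≈(318,240)), a green one (top (388,211)) and a purple one (top (229,188)). The aluminium one sits on the spindle, which fits the description. I'll confirm this in a crop.

```bash
python3 - <<'E'
import cv2,numpy as np
a=cv2.imread("pics/top0.png")[165:305,205:385];b=cv2.imread("pics/side0.png")[205:315,240:400]
a=cv2.resize(a,None,fx=4.4,fy=4.2,interpolation=cv2.INTER_CUBIC);b=cv2.resize(b,None,fx=5,fy=5,interpolation=cv2.INTER_CUBIC)
cv2.imwrite("pics/ctop.png",a);cv2.imwrite("pics/cside.png",b)
E
```

```text
(no output)
```

View pics/ctop.png

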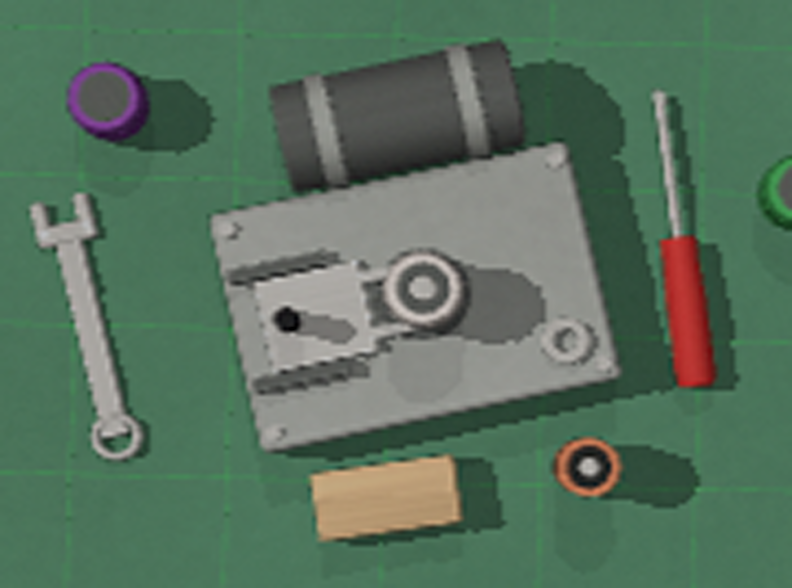

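View pics/cside.png

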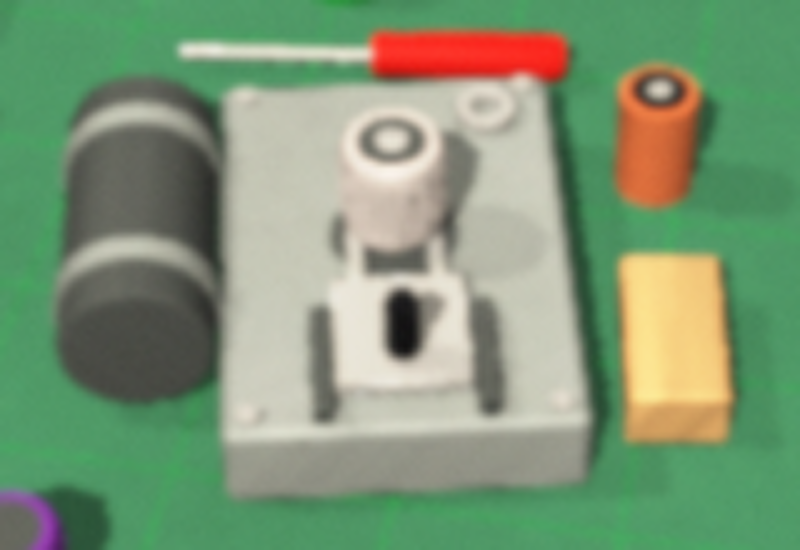

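The crops confirm it. The aluminium collar stands on the spindle (top px ≈(301,233.5), side ≈(318,233)), and the black knob is at top (270.5,240.5), side (320,264). Next I'll measure positions.

```bash
cat > h.py <<'E'
import numpy as np,cv2
from scipy.spatial.transform import Rotation as R
def ray(d,u,v):
    f=240/np.tan(np.radians(d["fov_y"])/2)
    w=R.from_rotvec(d["attitude"]).apply([(u-d["cx"])/f,-(v-d["cy"])/f,-1.])
    return np.array(d["xyz"]),w
def plane(d,u,v,z):
    o,w=ray(d,u,v);return o+w*(z-o[2])/w[2]
def proj(d,p):
    f=240/np.tan(np.radians(d["fov_y"])/2)
    c=R.from_rotvec(d["attitude"]).inv().apply(np.array(p)-d["xyz"]);return d["cx"]+f*c[0]/-c[2],d["cy"]-f*c[1]/-c[2]
def tri(r1,r2):
    (o1,a),(o2,b)=r1,r2
    s=np.linalg.lstsq(np.c_[a,-b],o2-o1,rcond=None)[0]
    p,q=o1+a*s[0],o2+b*s[1];return (p+q)/2,np.linalg.norm(p-q)
E
python3 - <<'E'
from h import *
from rig import robot
T=robot.snapshot("top");S=robot.snapshot("side")
def c(x,y,fx,fy,ox,oy):return ((x+.5)/fx-.5+ox,(y+.5)/fy-.5+oy)
ct=lambda x,y:c(x,y,4.4,4.2,205,165)
cs=lambda x,y:c(x,y,5,5,240,205)
t=ct(423,289);s=cs(391,142)
print("spindle plane",plane(T,*t,.105),plane(S,*s,.105),tri(ray(T,*t),ray(S,*s)))
# knob blob in top
g=T["frame"].max(2)
m=(g<45).astype(np.uint8);m[:230]=0;m[252:]=0;m[:,:260]=0;m[:,282:]=0
ys,xs=np.nonzero(m);k=(xs.mean(),ys.mean());print("knob px",k,m.sum())
print("knob",plane(T,*k,.085),tri(ray(T,*ct(288,319)),ray(S,*cs(402,297))),plane(S,*cs(402,297),.089))
C=np.array([plane(T,*ct(*q),.045) for q in[(212,215),(567,143),(621,374),(264,450)]])
print(C.round(4));
for i in range(4):
    e=C[(i+1)%4]-C[i];print(np.linalg.norm(e),np.degrees(np.arctan2(e[1],e[0])))
E
```

```text
spindle plane [ 0.54174322 -0.02125658  0.105     ] [ 0.54379377 -0.02053168  0.105     ] (array([ 0.54283001, -0.02109388,  0.10455789]), np.float64(0.002131847770991985))
knob px (np.float64(269.72), np.float64(239.64)) 25
knob [0.52435633 0.06085044 0.085     ] (array([0.52239661, 0.05964521, 0.09039303]), np.float64(0.001590049741515639)) [0.52347811 0.05837375 0.089     ]
[[ 0.5908  0.1116  0.045 ]
 [ 0.6442 -0.1087  0.045 ]
 [ 0.4936 -0.1459  0.045 ]
 [ 0.4385  0.0746  0.045 ]]
0.22662343806401755 -76.35050901900938
0.1551248262712768 -166.12276181206377
0.22729130544593507 104.04604176636137
0.1566967045996468 13.632739373290146
```

```bash
python3 - <<'E'
from h import *
from rig import robot
T=robot.snapshot("top");S=robot.snapshot("side")
print("cab",tri(ray(T,498,340),ray(S,442,86)),tri(ray(T,498,236),ray(S,357,84)))
print("drumL",plane(T,472,289,.09),"glue",plane(T,122,259,.15))
s=robot.sense();print(s["time"]);Rt=R.from_rotvec(s["tool_rot"]).as_matrix()
print(Rt.round(3))
# target orientation: tool x = head +y
a=np.radians(103.9);X=np.array([np.cos(a),np.sin(a),0]);Z=np.array([0,0,-1.]);G=np.c_[X,np.cross(Z,X),Z]
print("rotvec tool",R.from_matrix(Rt.T@G).as_rotvec())
print("slide lift then knob", Rt.T@(np.array([.523,.060,.247])-s["position"])*1000)
E
```

```text
cab (array([ 0.29762901, -0.48941448,  0.25006069]), np.float64(0.006823553806195472)) (array([ 0.53308197, -0.49367436,  0.23608565]), np.float64(0.01222765762637812))
drumL [ 0.40705449 -0.48001314  0.09      ] glue [0.46203241 0.42669797 0.15      ]
0.3
[[ 0.957  0.292 -0.   ]
 [ 0.292 -0.957  0.001]
 [-0.    -0.001 -1.   ]]
rotvec tool [-4.92901454e-04 -4.55147684e-04 -1.51754607e+00]
slide lift then knob [ 517.77593464 -579.74624716    1.31521419]
```

```bash
python3 -m creep '{"rotation":[[0,0,0],[0,0,0],[0,0,0],[0,0,-0.1],[0,0,-0.2],[0,0,-0.3],[0,0,-0.4],[0,0,-0.5],[0,0,-0.6],[0,0,-0.7]],"slide":[[0,0,-40],[0,0,-80],[0,0,-120],[26,-29,-120],[52,-58,-120],[78,-87,-120],[104,-116,-120],[130,-145,-120],[156,-174,-120],[182,-203,-120]],"hand":[0,0,0,0,0,0,0,0,0,0]}' 30
python3 - <<'E'
from h import *
from rig import robot
s=robot.sense();print(s["time"],s["joint_positions"],s["force"]);Rt=R.from_rotvec(s["tool_rot"]).as_matrix()
a=np.radians(103.9);X=np.array([np.cos(a),np.sin(a),0]);Z=np.array([0,0,-1.]);G=np.c_[X,np.cross(Z,X),Z]
print("rotvec tool",R.from_matrix(Rt.T@G).as_rotvec())
print("slide", Rt.T@(np.array([.523,.060,.20])-s["position"])*1000)
E
```

```text
time: 1.13
position: [0.3121, -0.3964, 0.3682]
tool_rot: [-2.756, -1.507, 0.0]
force: [0.8, 0.1, -0.1]
finger_gap: 1.0
1.1333 [ 1.07331492  0.11417584 -0.27910812  1.74465962  0.0327389   1.28745395
  0.21659083] [ 0.75517399  0.14881978 -0.12272808]
rotvec tool [-1.66243875e-04 -6.96087838e-05 -8.12780876e-01]
slide [498.04379694 -68.78469768 168.22670249]
```

```bash
python3 -m creep '{"rotation":[[0,0,-0.08],[0,0,-0.16],[0,0,-0.24],[0,0,-0.32],[0,0,-0.4],[0,0,-0.48],[0,0,-0.56],[0,0,-0.64],[0,0,-0.72],[0,0,-0.81]],"slide":[[40,-5.5,5],[80,-11,10],[120,-16.5,15],[160,-22,20],[200,-27.5,25],[240,-33,30],[280,-38.5,35],[320,-44,40],[360,-49.5,45],[400,-55,50]],"hand":[0,0,0,0,0,0,0,0,0,0]}' 
cat >> h.py <<'E'
def go(p,deg=103.9):
    from rig import robot
    s=robot.sense();Rt=R.from_rotvec(s["tool_rot"]).as_matrix()
    a=np.radians(deg);X=np.array([np.cos(a),np.sin(a),0]);Z=np.array([0,0,-1.]);G=np.c_[X,np.cross(Z,X),Z]
    print("t",round(s["time"],2),"pos",s["position"].round(4) if hasattr(s["position"],"round") else s["position"],"q",np.round(s["joint_positions"],2),"F",np.round(s["force"],1),"T",np.round(s["ft_torque"],2),"gap",s["finger_gap"])
    print("rot",R.from_matrix(Rt.T@G).as_rotvec().round(4),"slide",(Rt.T@(np.array(p)-s["position"])*1000).round(1))
E
python3 -c "
from h import *
go([.523,.060,.16])"
```

```text
time: 1.97
position: [0.482, -0.0282, 0.3184]
tool_rot: [1.935, 2.474, -0.0]
force: [0.4, -0.3, 0.6]
finger_gap: 1.001
t 1.97 pos [ 0.482  -0.0282  0.3184] q [ 0.6   0.15 -0.7   1.85  0.1   1.18  0.11] F [ 0.4 -0.3  0.6] T [-0.01 -0.07 -0.01] gap 1.0006666282838206
rot [0.0007 0.0009 0.0009] slide [ 75.9  60.9 158.4]
```

```bash
python3 -m creep '{"rotation":[[0,0,0],[0,0,0],[0,0,0],[0,0,0],[0,0,0],[0,0,0],[0,0,0]],"slide":[[16,12,36],[32,24,72],[48,36,108],[64,48,144],[76,61,170],[76,61,170],[76,61,170]],"hand":[120,120,120,120,120,120,120]}' 
python3 - <<'E'
from h import *
go([.523,.060,.082])
from rig import robot
d=robot.snapshot("side");x,y=map(int,proj(d,[.523,.06,.12]))
cv2.imwrite("pics/s1.png",cv2.resize(d["frame"][y-70:y+70,x-80:x+80,::-1],None,fx=5,fy=4.2857,interpolation=cv2.INTER_CUBIC)[:600,:800])
d=robot.snapshot("top");x,y=map(int,proj(d,[.523,.06,.09]))
cv2.imwrite("pics/t1.png",cv2.resize(d["frame"][y-60:y+60,x-80:x+80,::-1],None,fx=5,fy=5,interpolation=cv2.INTER_CUBIC))
E
```

```text
time: 2.55
position: [0.5224, 0.0608, 0.1472]
tool_rot: [-1.932, -2.475, 0.003]
force: [0.5, 0.3, 0.9]
finger_gap: 0.528
t 2.55 pos [0.5224 0.0608 0.1472] q [ 0.34  0.43 -0.67  1.96  0.34  0.87 -0.27] F [0.5 0.3 0.9] T [ 0.02 -0.04 -0.  ] gap 0.5279000099121903
rot [-0.0024 -0.0003  0.0029] slide [-0.9  0.6 65.2]
```

View pics/s1.png

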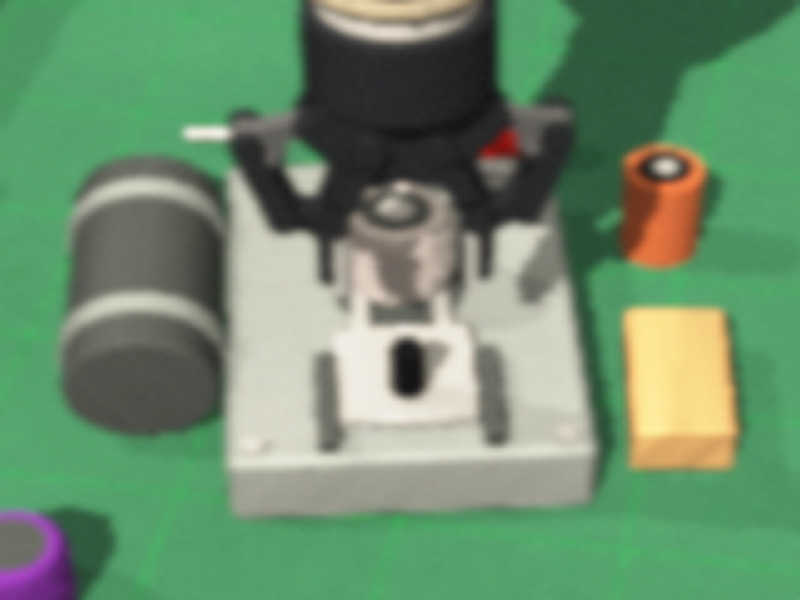

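View pics/t1.png

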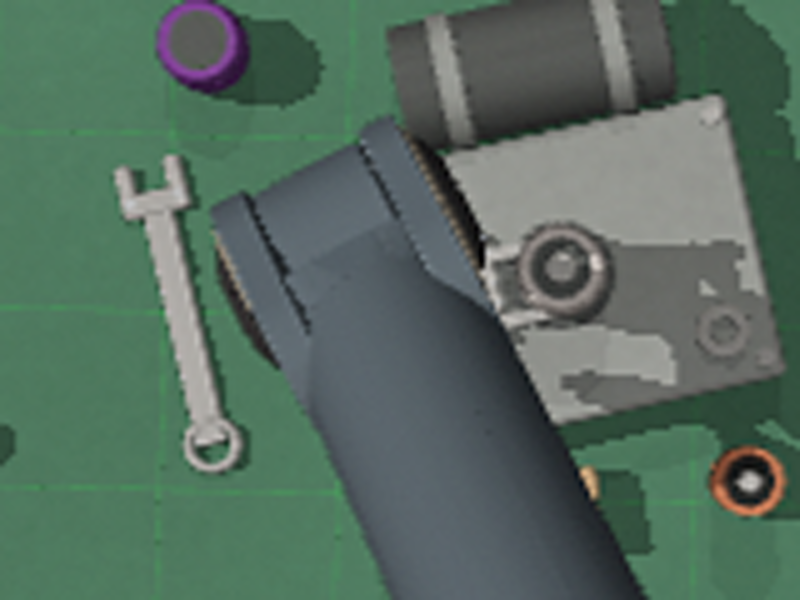

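In the side crop the open fingers, at (325,280) and (485,275), straddle the view above the knob at (407,370). The collar at (403,240) is seen between them. The jaws are centred on the knob, so I descend.

```bash
python3 -m creep '{"rotation":[[0,0,0],[0,0,0],[0,0,0],[0,0,0],[0,0,0]],"slide":[[-1,0,20],[-1,0,42],[-1,0,62],[-1,0,65],[-1,0,65]],"hand":[120,120,120,120,120]}' 
python3 -m creep '{"rotation":[[0,0,0],[0,0,0],[0,0,0],[0,0,0],[0,0,0],[0,0,0]],"slide":[[0,0,0],[0,0,0],[0,0,0],[0,0,0],[0,0,0],[0,0,0]],"hand":[255,255,255,255,255,255]}' 60
python3 -c "
from h import *
go([.523,.060,.082])"
```

```text
time: 3.07
position: [0.5242, 0.0573, 0.0853]
tool_rot: [1.936, 2.469, 0.0]
force: [-0.1, 0.3, -0.7]
finger_gap: 0.527
time: 3.57
position: [0.5238, 0.0566, 0.0872]
tool_rot: [1.936, 2.468, -0.003]
force: [-4.7, -1.8, 10.6]
finger_gap: 0.16
t 3.57 pos [0.5238 0.0566 0.0872] q [ 0.29  0.51 -0.61  2.01  0.43  0.75 -0.35] F [-4.7 -1.8 10.6] T [-0.39  1.18  0.03] gap 0.16002362386300117
rot [ 0.0014  0.005  -0.0024] slide [3.6 0.  5.2]
```

```bash
python3 -m creep '{"rotation":[[0,0,0],[0,0,0],[0,0,0],[0,0,0],[0,0,0],[0,0,0],[0,0,0]],"slide":[[3,0,0],[6,0,0],[9,0,0],[12,0,0],[15,0,0],[18,0,0],[20,0,0]],"hand":[255,255,255,255,255,255,255]}' 
python3 - <<'E'
from h import *
go([.523,.060,.082])
from rig import robot
d=robot.snapshot("side");x,y=map(int,proj(d,[.523,.06,.08]))
cv2.imwrite("pics/s2.png",cv2.resize(d["frame"][y-70:y+70,x-80:x+80,::-1],None,fx=5,fy=4.2857,interpolation=cv2.INTER_CUBIC))
E
```

```text
time: 4.15
position: [0.5197, 0.0725, 0.0874]
tool_rot: [1.937, 2.463, -0.008]
force: [2.4, -7.1, -2.0]
finger_gap: 0.156
t 4.15 pos [0.5197 0.0725 0.0874] q [ 0.25  0.51 -0.61  2.01  0.43  0.75 -0.38] F [ 2.4 -7.1 -2. ] T [-1.57 -0.32  0.02] gap 0.15648604422011617
rot [ 0.0009  0.0099 -0.0046] slide [-12.9   0.2   5.5]
```

View pics/s2.png

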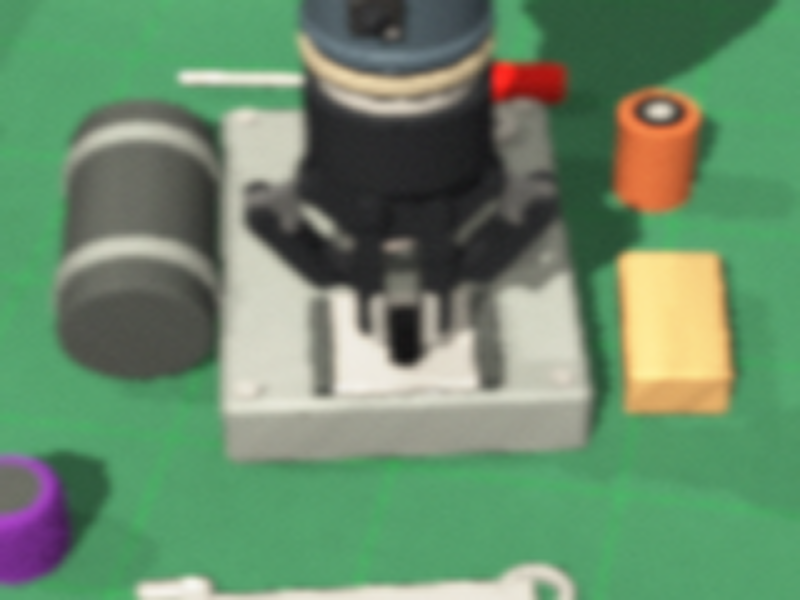

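The knob (405,335) is held between the fingers, and the slide is coming out with a pull of 7 N. I'll keep pulling.

```bash
python3 -m creep '{"rotation":[[0,0,0],[0,0,0],[0,0,0],[0,0,0],[0,0,0],[0,0,0],[0,0,0]],"slide":[[6,0,0],[10,0,0],[13,0,0],[16,0,0],[19,0,0],[21,0,0],[22,0,0]],"hand":[255,255,255,255,255,255,255]}' 
python3 - <<'E'
from h import *
go([.523,.060,.082])
E
```

```text
time: 4.78
position: [0.5154, 0.0897, 0.0875]
tool_rot: [1.937, 2.457, -0.015]
force: [2.8, -10.2, -2.4]
finger_gap: 0.156
t 4.78 pos [0.5154 0.0897 0.0875] q [ 0.22  0.5  -0.61  2.01  0.44  0.75 -0.43] F [  2.8 -10.2  -2.4] T [-2.19 -0.61  0.04] gap 0.1555970119848948
rot [ 0.0002  0.0161 -0.0067] slide [-30.6   0.4   5.9]
```

```bash
python3 -m creep '{"rotation":[[0,0,0],[0,0,0],[0,0,0],[0,0,0],[0,0,0]],"slide":[[5,0,0],[8,0,0],[10,0,0],[10,0,0],[10,0,0]],"hand":[255,255,255,255,255]}' 
python3 - <<'E'
from h import *
go([.523,.060,.082])
from rig import robot
d=robot.snapshot("side");x,y=map(int,proj(d,[.523,.06,.08]))
cv2.imwrite("pics/s3.png",cv2.resize(d["frame"][y-70:y+70,x-80:x+80,::-1],None,fx=5,fy=4.2857,interpolation=cv2.INTER_CUBIC))
E
```

```text
time: 5.2
position: [0.5153, 0.0901, 0.0874]
tool_rot: [1.938, 2.445, -0.03]
force: [5.2, -18.2, -3.0]
finger_gap: 0.158
t 5.2 pos [0.5153 0.0901 0.0874] q [ 0.2   0.5  -0.6   2.01  0.45  0.76 -0.45] F [  5.2 -18.2  -3. ] T [-3.67 -1.13  0.17] gap 0.15786380947655893
rot [-0.0015  0.0288 -0.0125] slide [-30.8   0.6   6.3]
```

View pics/s3.png

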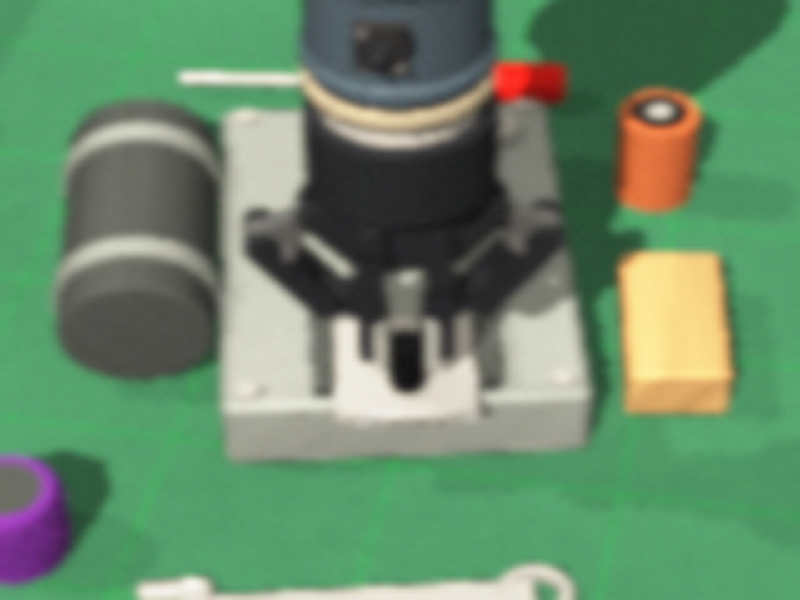

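The slide is at its stop: no further motion while the pull rose to 18 N, and total travel was about 34.6 mm. Next I release and lift.

```bash
python3 -m creep '{"rotation":[[0,0,0],[0,0,0],[0,0,0],[0,0,0],[0,0,0],[0,0,0],[0,0,0],[0,0,0]],"slide":[[0,0,0],[0,0,0],[0,0,0],[0,0,0],[0,0,-15],[0,0,-40],[0,0,-70],[0,0,-80]],"hand":[120,120,120,120,120,60,20,20]}' 60
python3 - <<'E'
from h import *
go([.5427,-.021,.16])
E
```

```text
time: 5.92
position: [0.5164, 0.0949, 0.1712]
tool_rot: [1.933, 2.445, -0.021]
force: [0.9, 0.6, 0.9]
finger_gap: 0.918
t 5.92 pos [0.5164 0.0949 0.1712] q [ 0.26  0.39 -0.67  1.95  0.34  0.91 -0.35] F [0.9 0.6 0.9] T [ 0.1  -0.01 -0.01] gap 0.9176649077805193
rot [ 0.0048  0.0278 -0.01  ] slide [-118.5   -1.2   14.5]
```

```bash
python3 -m creep '{"rotation":[[0,0.014,0],[0.003,0.028,-0.01],[0.003,0.028,-0.01],[0.005,0.028,-0.01],[0.005,0.028,-0.01],[0.005,0.028,-0.01]],"slide":[[-30,0,0],[-65,0,0],[-100,-1,6],[-118,-1,12],[-118,-1,14],[-118,-1,14]],"hand":[20,20,20,20,20,20]}' 60
python3 - <<'E'
from h import *
go([.5427,-.021,.09])
from rig import robot
d=robot.snapshot("side");x,y=map(int,proj(d,[.5427,-.021,.08]))
cv2.imwrite("pics/s4.png",cv2.resize(d["frame"][y-70:y+70,x-80:x+80,::-1],None,fx=5,fy=4.2857,interpolation=cv2.INTER_CUBIC))
E
```

```text
time: 6.42
position: [0.5424, -0.0208, 0.1597]
tool_rot: [-1.937, -2.471, 0.0]
force: [-0.5, 0.9, 0.9]
finger_gap: 0.918
t 6.42 pos [ 0.5424 -0.0208  0.1597] q [ 0.47  0.43 -0.64  1.91  0.32  0.9  -0.1 ] F [-0.5  0.9  0.9] T [ 0.05 -0.02  0.  ] gap 0.9180137659909939
rot [-0.0013 -0.0014 -0.0016] slide [-0.3  0.4 69.7]
```

View pics/s4.png

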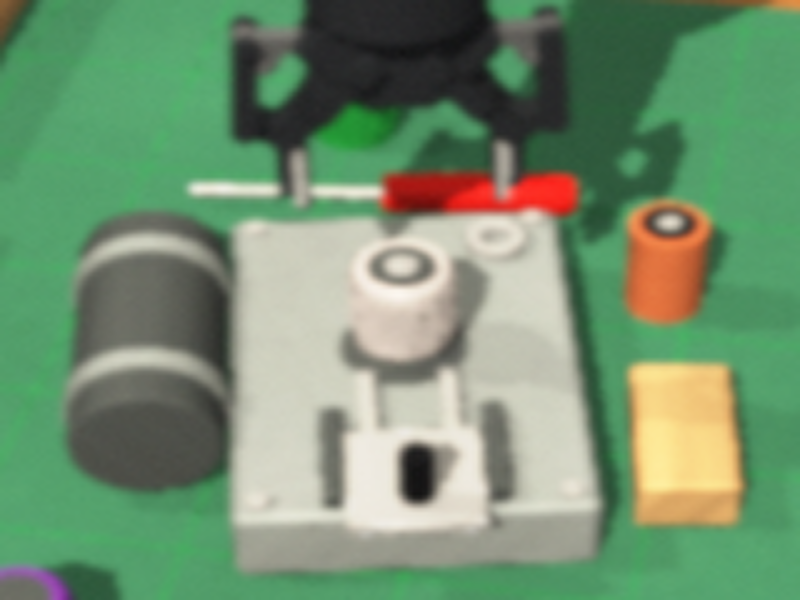

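The slide has stayed out, with the knob at (418,470) and the fork clear of the collar. The finger midpoint (402,185) lines up with the collar (402,265). I'll descend and grip.

```bash
python3 -m creep '{"rotation":[[0,0,0],[0,0,0],[0,0,0],[0,0,0],[0,0,0]],"slide":[[0,0,22],[0,0,45],[0,0,65],[0,0,70],[0,0,70]],"hand":[20,20,20,20,20]}' 60
python3 - <<'E'
from h import *
go([.5427,-.021,.09])
E
```

```text
time: 6.88
position: [0.5412, -0.0171, 0.0893]
tool_rot: [-1.928, -2.475, 0.0]
force: [0.3, -0.2, -0.6]
finger_gap: 0.921
t 6.88 pos [ 0.5412 -0.0171  0.0893] q [ 0.41  0.52 -0.59  1.97  0.41  0.77 -0.17] F [ 0.3 -0.2 -0.6] T [ 0.02 -0.06 -0.03] gap 0.9213146281882999
rot [-0.0029 -0.0034  0.0044] slide [-4.1  0.5 -0.8]
```

```bash
python3 -m creep '{"rotation":[[0,0,0],[0,0,0],[0,0,0]],"slide":[[-4,0.5,-0.5],[-4,0.5,-0.5],[-4,0.5,-0.5]],"hand":[20,20,20]}' 60
python3 -c "
from h import *
go([.5427,-.021,.09])"
python3 -m creep '{"rotation":[[0,0,0],[0,0,0],[0,0,0],[0,0,0],[0,0,0]],"slide":[[0,0,0],[0,0,0],[0,0,0],[0,0,0],[0,0,0]],"hand":[255,255,255,255,255]}' 60
python3 -c "
from h import *
go([.5427,-.021,.09])"
```

```text
time: 7.13
position: [0.5436, -0.0206, 0.091]
tool_rot: [-1.929, -2.476, -0.002]
force: [-0.5, 0.0, 1.2]
finger_gap: 0.92
t 7.13 pos [ 0.5436 -0.0206  0.091 ] q [ 0.42  0.52 -0.59  1.96  0.41  0.78 -0.16] F [-0.5  0.   1.2] T [-0.03  0.04 -0.02] gap 0.920390067248455
rot [-0.0005 -0.0028  0.0045] slide [-0.1 -1.   1. ]
time: 7.55
position: [0.544, -0.0207, 0.0915]
tool_rot: [-1.93, -2.477, -0.003]
force: [0.0, 0.1, 2.2]
finger_gap: 0.543
t 7.55 pos [ 0.544  -0.0207  0.0915] q [ 0.42  0.52 -0.59  1.96  0.41  0.78 -0.16] F [0.  0.1 2.2] T [-0.03  0.01  0.01] gap 0.5426120279586484
rot [ 0.0003 -0.0024  0.0044] slide [-0.  -1.4  1.5]
```

```bash
python3 -m creep '{"rotation":[[0,0,0],[0,0,0],[0,0,0],[0,0,0]],"slide":[[0,0,2],[0,0,4],[0,0,5],[0,0,5]],"hand":[255,255,255,255]}' 80
python3 -c "
from h import *
go([.5427,-.021,.09])"
```

```text
time: 7.88
position: [0.5442, -0.0206, 0.0899]
tool_rot: [-1.931, -2.478, 0.001]
force: [-9.4, -1.1, 30.0]
finger_gap: 0.54
t 7.88 pos [ 0.5442 -0.0206  0.0899] q [ 0.41  0.53 -0.59  1.96  0.41  0.77 -0.17] F [-9.4 -1.1 30. ] T [-0.4   2.28 -0.03] gap 0.5397517298815957
rot [-0.0006  0.0004  0.0042] slide [-0.  -1.5 -0.1]
```

```bash
python3 -m creep '{"rotation":[[0,0,0.08],[0,0,0.16],[0,0,0.24],[0,0,0.32],[0,0,0.38],[0,0,0.4]],"slide":[[0,0,1.5],[0,0,1.5],[0,0,1.5],[0,0,1.5],[0,0,1.5],[0,0,1.5]],"hand":[255,255,255,255,255,255]}' 80
python3 -c "
from h import *
go([.5427,-.021,.09])"
```

```text
time: 8.38
position: [0.5451, -0.0213, 0.0903]
tool_rot: [2.385, 2.04, -0.001]
force: [-2.6, -2.4, 14.5]
finger_gap: 0.541
t 8.38 pos [ 0.5451 -0.0213  0.0903] q [ 0.34  0.5  -0.49  1.97  0.34  0.75 -0.5 ] F [-2.6 -2.4 14.5] T [-0.45  0.65  0.19] gap 0.540843105010406
rot [ 0.0014  0.0029 -0.398 ] slide [-0.1 -2.4  0.3]
```

```bash
python3 -m creep '{"rotation":[[0,0,0.07],[0,0,0.14],[0,0,0.2]],"slide":[[0,0,2],[0,0,2],[0,0,2]],"hand":[255,255,255]}' 80
python3 -c "
from h import *
go([.5427,-.021,.09])"
python3 -m creep '{"rotation":[[0,0,0.07],[0,0,0.14],[0,0,0.2]],"slide":[[0,0,2],[0,0,2],[0,0,2]],"hand":[255,255,255]}' 80
python3 -c "
from h import *
go([.5427,-.021,.09])"
```

```text
time: 8.63
position: [0.5452, -0.0217, 0.0901]
tool_rot: [2.578, 1.788, -0.002]
force: [-5.0, -1.9, 17.1]
finger_gap: 0.541
t 8.63 pos [ 0.5452 -0.0217  0.0901] q [ 0.3   0.49 -0.44  1.97  0.31  0.74 -0.68] F [-5.  -1.9 17.1] T [-0.3   1.18  0.22] gap 0.5412873769134863
rot [ 0.002   0.0047 -0.6006] slide [-0.2 -2.6  0.1]
time: 8.88
position: [0.5453, -0.0215, 0.0901]
tool_rot: [2.744, 1.517, -0.002]
force: [-5.4, -0.0, 17.1]
finger_gap: 0.54
t 8.88 pos [ 0.5453 -0.0215  0.0901] q [ 0.26  0.48 -0.38  1.97  0.27  0.73 -0.85] F [-5.4 -0.  17.1] T [0.03 1.24 0.15] gap 0.53971873490551
rot [ 0.0028  0.0057 -0.8032] slide [-0.9 -2.4  0.1]
```

```bash
python3 -m creep '{"rotation":[[0,0,0.07],[0,0,0.14],[0,0,0.2]],"slide":[[-0.3,-0.8,2],[-0.3,-0.8,2],[-0.3,-0.8,2]],"hand":[255,255,255]}' 80
python3 -c "
from h import *
go([.5427,-.021,.09])"
python3 -m creep '{"rotation":[[0,0,0.07],[0,0,0.14],[0,0,0.2]],"slide":[[-0.2,-0.5,2],[-0.2,-0.5,2],[-0.2,-0.5,2]],"hand":[255,255,255]}' 80
python3 -c "
from h import *
go([.5427,-.021,.09])"
```

```text
time: 9.13
position: [0.5456, -0.0218, 0.0901]
tool_rot: [2.881, 1.231, 0.002]
force: [-3.2, -2.1, 14.3]
finger_gap: 0.541
t 9.13 pos [ 0.5456 -0.0218  0.0901] q [ 0.22  0.48 -0.33  1.97  0.24  0.72 -1.02] F [-3.2 -2.1 14.3] T [-0.5   0.63  0.11] gap 0.5412522424357774
rot [ 0.0065  0.0063 -1.0058] slide [-1.4 -2.7  0.1]
time: 9.38
position: [0.5453, -0.0224, 0.0898]
tool_rot: [2.989, 0.932, 0.003]
force: [-2.9, -2.9, 12.8]
finger_gap: 0.542
t 9.38 pos [ 0.5453 -0.0224  0.0898] q [ 0.18  0.47 -0.28  1.98  0.21  0.72 -1.19] F [-2.9 -2.9 12.8] T [-0.55  0.95  0.11] gap 0.5418126590551782
rot [ 0.0086  0.0075 -1.2088] slide [-1.4 -2.7 -0.3]
```

```bash
python3 -m creep '{"rotation":[[0,0,0.07],[0,0,0.14],[0,0,0.2]],"slide":[[-0.3,-0.5,2.5],[-0.3,-0.5,2.5],[-0.3,-0.5,2.5]],"hand":[255,255,255]}' 80
python3 -c "
from h import *
go([.5427,-.021,.09])"
python3 -m creep '{"rotation":[[0,0,0.07],[0,0,0.14],[0,0,0.2]],"slide":[[-0.3,-0.5,2.5],[-0.3,-0.5,2.5],[-0.3,-0.5,2.5]],"hand":[255,255,255]}' 80
python3 -c "
from h import *
go([.5427,-.021,.09])"
```

```text
time: 9.63
position: [0.5448, -0.0226, 0.0878]
tool_rot: [3.068, 0.624, 0.005]
force: [-1.4, -1.3, 3.5]
finger_gap: 0.541
t 9.63 pos [ 0.5448 -0.0226  0.0878] q [ 0.14  0.47 -0.23  1.98  0.17  0.71 -1.37] F [-1.4 -1.3  3.5] T [-0.13  0.27  0.05] gap 0.5411776372500454
rot [ 0.01    0.0073 -1.4122] slide [-1.3 -2.3 -2.2]
time: 9.88
position: [0.5446, -0.0226, 0.0857]
tool_rot: [3.115, 0.309, 0.007]
force: [-0.5, -0.9, 5.6]
finger_gap: 0.537
t 9.88 pos [ 0.5446 -0.0226  0.0857] q [ 0.09  0.47 -0.17  1.99  0.14  0.7  -1.54] F [-0.5 -0.9  5.6] T [-0.11  0.25  0.07] gap 0.5365328581218488
rot [ 0.0117  0.0067 -1.6155] slide [-1.5 -1.9 -4.4]
```

The collar has dropped over the pin: at about 1.4 rad of turn z fell and the force went down to the spring's level. Now I push it home.

```bash
python3 -m creep '{"rotation":[[0,0,0],[0,0,0],[0,0,0],[0,0,0],[0,0,0]],"slide":[[0,0,2],[0,0,4],[0,0,6],[0,0,7.5],[0,0,8]],"hand":[255,255,255,255,255]}' 100
python3 - <<'E'
from h import *
go([.5427,-.021,.08],25)
E
```

```text
time: 10.3
position: [0.5448, -0.0226, 0.0808]
tool_rot: [3.114, 0.309, 0.007]
force: [-10.4, -0.7, 31.3]
finger_gap: 0.537
t 10.3 pos [ 0.5448 -0.0226  0.0808] q [ 0.09  0.47 -0.17  1.99  0.14  0.69 -1.54] F [-10.4  -0.7  31.3] T [0.27 2.28 0.06] gap 0.5366948790238563
rot [ 0.0125 -0.0015 -0.2385] slide [-1.7 -1.9  0.8]
```

```bash
python3 - <<'E'
from h import *
from rig import robot
d=robot.snapshot("side");x,y=map(int,proj(d,[.5427,-.021,.08]))
cv2.imwrite("pics/s5.png",cv2.resize(d["frame"][y-50:y+50,x-60:x+60,::-1],None,fx=6,fy=6,interpolation=cv2.INTER_CUBIC))
for z in(.045,.068,.091,.105): print(z,np.round(proj(d,[.543,-.021,z]),1),np.round((np.array(proj(d,[.543,-.021,z]))-[x-60,y-50])*6))
E
```

```text
0.045 [318.7 252.2] [364. 367.]
0.068 [318.5 244.9] [363. 324.]
0.091 [318.3 237.5] [362. 279.]
0.105 [318.2 232.9] [361. 251.]
```

View pics/s5.png

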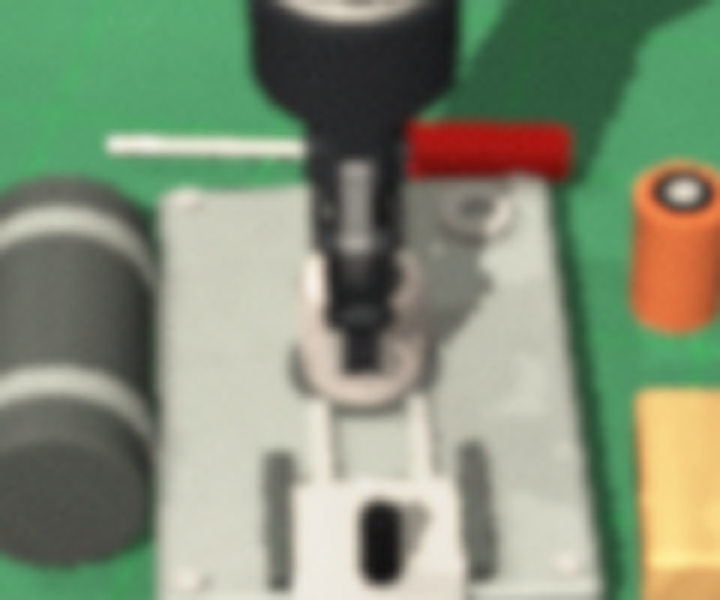

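```bash
python3 -m creep '{"rotation":[[0,0,-0.03],[0,0,-0.06],[0,0,-0.06],[0,0,-0.06]],"slide":[[-0.4,-0.5,4],[-0.8,-1,5],[-0.8,-1,5],[-0.8,-1,5]],"hand":[255,255,255,255]}' 110
python3 - <<'E'
from h import *
go([.5427,-.021,.08],25)
E
```

```text
time: 10.68
position: [0.5459, -0.0221, 0.0808]
tool_rot: [3.102, 0.4, 0.013]
force: [-8.2, -2.1, 35.5]
finger_gap: 0.534
t 10.68 pos [ 0.5459 -0.0221  0.0808] q [ 0.1   0.47 -0.19  1.99  0.15  0.68 -1.5 ] F [-8.2 -2.1 35.5] T [ 0.14  2.04 -0.05] gap 0.5344709927247808
rot [ 0.0151 -0.0054 -0.1796] slide [-2.9 -1.9  0.8]
```

```bash
python3 - <<'E'
from h import *
from rig import robot
d=robot.snapshot("side");n=d["frame"][:,:,::-1];o=cv2.imread("pics/side0.png")
cv2.imwrite("pics/side5.png",n)
for r in range(0,1):
  for col in (314,316,318,320,322,324):
    print(col,"old",o[246:264,col].mean(1).round().astype(int),"new",n[246:264,col].mean(1).round().astype(int))
c=np.array([-.21,.977,0])
for z in(.045,.0475,.057): print(z,np.round(proj(d,np.array([.5437,-.021,z])+.024*c),2))
a=cv2.resize(o[222:272,290:350],None,fx=6.6,fy=6.6,interpolation=cv2.INTER_CUBIC);b=cv2.resize(n[222:272,290:350],None,fx=6.6,fy=6.6,interpolation=cv2.INTER_CUBIC)
cv2.imwrite("pics/cmp.png",np.hstack([a,b]))
E
```

```text
314 old [191 189 192 193 194 199 200 188 149 108  95  94 101 132 182 213 223 223] new [101 132 146 149 150 152 159 175 189 201 202 179 143 122 137 158 169 170]
316 old [187 188 190 190 192 194 197 192 167 127  99  96 102 135 184 213 219 208] new [ 43  54  58  61  59  63  73 114 164 193 202 190 154 127 145 178 194 195]
318 old [186 187 187 188 188 190 193 189 171 132 102  94 103 144 192 207 180 129] new [ 32  32  35  40  40  39  58 108 161 188 196 183 150 124 145 180 197 202]
320 old [182 182 181 179 179 177 176 170 150 118  97  92 101 150 201 203 152  81] new [ 41  45  50  53  56  56  74 119 162 184 188 172 137 120 144 179 197 200]
322 old [168 171 172 174 176 175 172 156 125  99  91  91 100 142 196 210 186 135] new [ 71  86  98 112 120 119 121 133 161 176 170 144 117 121 152 185 198 201]
324 old [173 173 172 171 170 165 156 141 117 108 106 106 110 144 194 216 211 180] new [ 97 114 131 135 130 129 134 150 159 155 140 124 117 135 165 185 197 201]
0.045 [318.51 259.46]
0.0475 [318.49 258.69]
0.057 [318.42 255.71]
```

View pics/cmp.png

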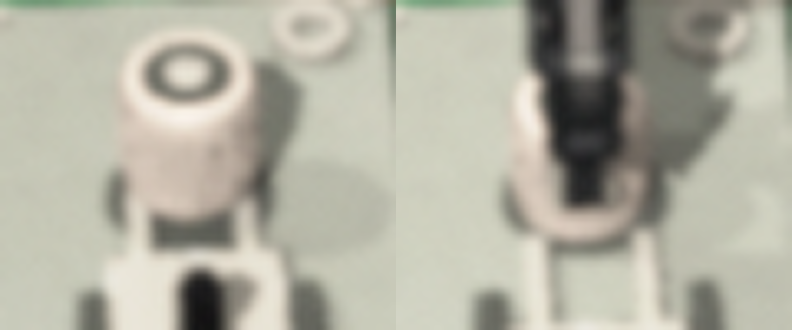

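```bash
python3 -m creep '{"rotation":[[0.008,-0.003,-0.03],[0.02,-0.006,-0.06],[0.02,-0.006,-0.06],[0.02,-0.006,-0.06]],"slide":[[-1,-1,3],[-2,-1.4,4],[-2,-1.4,4],[-2,-1.4,4]],"hand":[255,255,255,255]}' 110
python3 - <<'E'
from h import *
go([.5437,-.021,.08],25)
E
```

```text
time: 11.07
position: [0.546, -0.0216, 0.0808]
tool_rot: [-3.099, -0.494, -0.007]
force: [-5.4, -0.1, 27.0]
finger_gap: 0.538
t 11.07 pos [ 0.546  -0.0216  0.0808] q [ 0.13  0.48 -0.21  1.98  0.15  0.69 -1.43] F [-5.4 -0.1 27. ] T [-0.53  1.1  -0.08] gap 0.5382888515717033
rot [-0.0023 -0.0051 -0.1199] slide [-2.  -1.3  0.8]
```

```bash
python3 -m creep '{"rotation":[[0,0,0],[0,0,0],[0,0,0],[0,0,0]],"slide":[[0,0,4],[0,0,4],[0,0,4],[0,0,4]],"hand":[255,255,255,255]}' 110
python3 - <<'E'
from h import *
go([.5437,-.021,.08],25)
from rig import robot
d=robot.snapshot("side");n=d["frame"][:,:,::-1]
cv2.imwrite("pics/s6.png",cv2.resize(n[210:290,270:400],None,fx=6,fy=6,interpolation=cv2.INTER_CUBIC))
E
```

```text
time: 11.4
position: [0.5461, -0.0217, 0.0807]
tool_rot: [-3.1, -0.494, -0.007]
force: [-11.0, -1.5, 33.6]
finger_gap: 0.538
t 11.4 pos [ 0.5461 -0.0217  0.0807] q [ 0.13  0.48 -0.21  1.98  0.15  0.69 -1.43] F [-11.   -1.5  33.6] T [-0.31  2.38 -0.04] gap 0.5378843888241893
rot [-0.001  -0.0047 -0.1201] slide [-2.  -1.4  0.7]
```

View pics/s6.png

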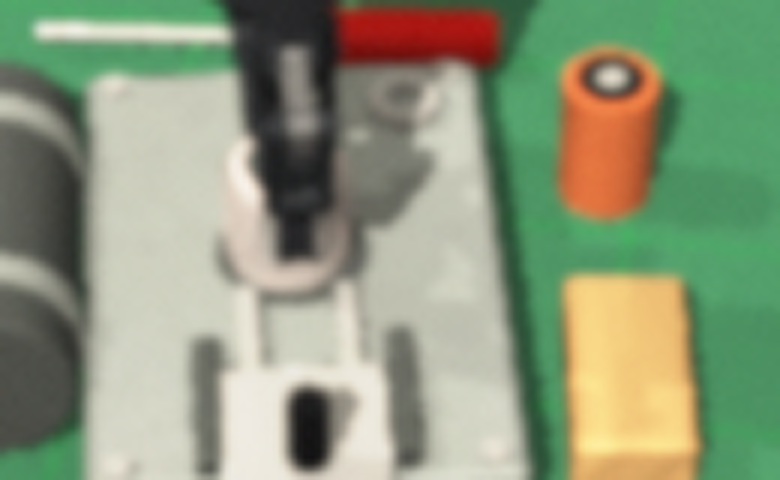

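```bash
python3 - <<'E'
from h import *
from rig import robot
d=robot.snapshot("side");o=cv2.imread("pics/side0.png");n=d["frame"][:,:,::-1]
P=[]
for im,(r0,r1) in((o,(255,285)),(n,(265,295))):
    m=(im[r0:r1,312:332].max(2)<60);ys,xs=np.nonzero(m);u,v=xs.mean()+312,ys.mean()+r0
    P.append(plane(d,u,v,.073));print(u,v,m.sum(),P[-1].round(4))
print("slide moved mm",(P[1]-P[0])*1000,np.linalg.norm(P[1]-P[0]))
print("knob along head y from spindle",(P[1]-[.5437,-.021,.073])[:2]@[-.24,.971])
E
```

```text
320.0892857142857 269.42857142857144 56 [0.5234 0.059  0.073 ]
321.0740740740741 281.1111111111111 54 [0.5148 0.0921 0.073 ]
slide moved mm [-8.63209616 33.07403455  0.        ] 0.03418193741737366
knob along head y from spindle 0.11676802403761871
```

The slide knob has moved 34 mm in the picture and is still out. The collar is held against a hard stop under a 34 N push, so I'm handing in.

```bash
python3 - <<'E'
from rig import robot
print(robot.close_job())
from h import *
go([.5437,-.021,.08],25)
E
```

```text
the job is handed in; nothing more can be done
None
the job is handed in; nothing more can be done
```

I pulled the lock slide out to its stop, turned the collar about 1.4 rad clockwise until it dropped over the pin, and pushed it down to a hard stop. I then handed the job in at about 11.5 s with the gripper still holding it at 110 N grip and about 34 N push.

- **Slide:** the pull stopped dead at 18 N after 34.6 mm of tool travel. After the push home, the side picture showed the knob moved 34.2 mm and still out.
- **Collar height:** the tool stayed at 80.7–80.8 mm whether I pushed with 27, 31, 34 or 35 N, so I take the stop to be the deck. That is 9.3 mm below where the collar rested on the pin, against 10 mm nominal.
- **Image check:** this was less certain. Edge rows in the side picture gave a drop of roughly 9.4–10.9 mm from the start, against 12 mm expected. The low end would put the collar right at the 25.5 mm limit. I put the shortfall down to blur, play on the spindle and slip in the pads, but didn't prove it.
- **Side position:** the tool sat 2–3 mm to one side of my camera estimate of the spindle axis. The collar's 1.5 mm play should keep it within 4 mm.
- **Other things on the bench:** those in the last side view (small drum, offcut, washer, screwdriver) looked in place. I didn't check the glue bottle, wrench and large drum again at the end.

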